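# Slide the model chimney home into its kerb

## Task

On the model railway table, gently push the tall brick chimney low on its grey foot so that it slides over the table, standing upright all the way, into the three-sided kerb in front of the boiler house, until the foot rests against the kerb's back wall. Do not grip, tip, lift or carry it. Leave it standing there, and leave the water tower and everything else on the table where they are.

Things in the scene. Friction and masses are not known exactly. Their poses are not given: they have to be found in the camera images.
- chimney: Loose round model chimney, 0.2 to 0.45 kg, 205 mm tall: a grey concrete cylinder foot 54 mm across, 40 mm high; above it a brick shaft tapering from 34 to 25 mm, crown 32 mm. Origin: centre of the foot's underside, z up. It slides on the table under a push of a few newtons within about 20 mm of the table, and topples if pushed high up.
- seat (a point): Where the centre of the chimney's foot finally belongs, on the table surface (z = 0), inside the kerb. x points from the kerb's open mouth to its back wall (the push direction, across the table to the robot's right, world -y, give or take 0.2 rad), y to its left, z up. The back wall's inner face is at x = +27 mm, so a foot at the seat just touches it.
- yard: Fixed; same origin and axes as seat. White kerb 14 mm high, 10 mm thick; side walls with inner faces at y = +35 and -35 mm, from x = -11 mm to the back wall. Before it a flat grey patch edged yellow, only paint, no step. Brick boiler house, 90 x 125 mm (x, y), 110 mm tall, centred at x = +125, y = 0: its windowed wall stands 43 mm behind the kerb.
- watertower: Model water tower with a round blue tank on a grey column, 166 mm tall, tank 64 mm and round foot 56 mm across; a bystander. Origin: centre of its underside, z up.
- wagon: Red model goods wagon, 130 x 36 x 54 mm (x, y, z); a bystander. Origin: centre of its underside, x along its length.
- tree_a: Small green model fir tree, 106 mm tall, 52 mm wide, on a round wooden foot; a bystander. Origin: centre of its underside.
- tree_b: A second small green model fir tree, like tree_a; a bystander.
- glue: White glue bottle with an orange cap, 130 mm tall, 52 mm across; a bystander. Origin: centre of its underside.
- mug: Blue mug, 95 mm tall, 80 mm across, handle at +y; a bystander. Origin: centre of its underside.
Not all that is in view belongs to the job. What is meant by the chimney is not yellow, and is the larger of those in its own colour.

How it is judged:
By the outcome, as a careful person would: the job done as asked, in the order asked, and still so for the second after the job is handed in, with the robot touching nothing.
It also fails if it takes over 43 s, if anything falls off the work surface, if the arm or the gripper's body presses on something with over 40 N, if the wrist force passes 120 N, or if a joint passes its speed limit or range.

## Robot

A 6-joint arm with a two-finger parallel gripper is mounted at the origin on the work surface. World frame = base frame: x ahead of the robot, y to its left, z up, the work surface at z = 0. Lengths are in m, angles in rad, forces in N, time in s.
With the tool pointing down it reaches from about 0.3 to 0.875 m from the base axis. Payload 6.4 kg.
Tool frame: the origin (TCP) lies midway between the tips of the shut fingers; the grasp point (between the pads) lies 19 mm behind it; z points along the fingers, x is the direction in which the jaws open and shut, and the axes are right-handed (so a half turn about z gives the same grasp; the last joint's range is limited). The gripper opens to 85 mm and grips with 20 to 120 N. Pads are 22 mm wide; open, the fingers measure 114 mm over their backs; the gripper's body (76 mm by 85 mm) begins 54 mm behind the grasp point. The pads swing forward as they close: fully open they stand 13 mm farther back than shut.
Start: joints at [1.08, 0.181, 1.607, -0, 1.354, -0.206], TCP at [0.162, 0.552, 0.231] pointing down, gripper open.
Joint ranges: [-2.99, 2.99], [-0.89, 2.07], [0.3, 2.58], [-1.14, 4.28], [0, 2.63], [-3.12, 3.12]. Speed limits (rad/s): [2.57, 2.57, 3.01, 3.14, 3.14, 3.14].

## Interface

Orientations are given as [roll, pitch, yaw] about the fixed x, y, z axes, in that order (R = Rz(yaw) Ry(pitch) Rx(roll)).
In Python, from cell import read_state, viewer, arm gives the robot as it stands.
- The arm moves only by the shell command python3 -m inch 'ROWS' [OPENING] [FORCE]. ROWS is JSON, a list of rows, each an object of numbers: "x", "y", "z": the shift along the world's x, y, z normalised to -1 to 1, where 1 is 0.4 m; "ax", "ay", "az": the turn, a rotation vector about the world's x, y, z normalised to -1 to 1, where 1 is pi/2 rad. A call has 1 to 8 rows; each row is the pose to reach, as a shift and turn from the pose commanded when the call began; what a row does not reach only later rows make up. A row lasts 1/12 s, in which the tool goes at most 41.7 mm and 7.16 degrees, less where a joint would pass 70% of its speed; a pose out of reach is approached as far as the arm can. A call with a number of a shift or a turn outside -1 to 1 is refused whole. A call with a gripper value outside its range is refused whole. OPENING is the opening, from 0 (shut) to 1 (fully open), set as the call begins (- or left out, the last holds). The fingers move at their own pace and stop on an object; FORCE is the grip in N (left out, the last holds). Time passes only in rows, so rows that repeat a pose let the fingers close. It gives the time, the measured TCP pose, the force and the opening at its end, in the units of the state.
- read_state(): the state, without advancing time (a new reading comes with each control period).
- viewer.get_image(name): name is "side" or "top"; returns the picture (480x640x3 uint8, red, green, blue); there is no depth.
- viewer.camera_model(name): a dict with "fx", "fy", "cx", "cy" (pixels), "dist" ([k1, k2, p1, p2, k3] as OpenCV has them; the pictures are not rectified), "origin" and "orientation" of the camera in the world. Camera axes: x right, y up, looking along -z (the intrinsics and any distortion apply to the point x, -y, -z); pixel columns grow to the right and rows downward; lengths in m; the calibration is good to about 2 mm. A picture is of the moment at which its call begins. camera_model takes no time and is no camera call.
- arm.hand_in(): hands the job in, once; it reports no verdict.
The state is a dict: "time": time; "q": joint angles; "dq": joint speeds; "tau": joint torques, N m; "tool_pos": TCP position; "eef_rot": TCP orientation; "ft_force": force on the tool from outside, world axes, zero at the start; "torque": the same for the moment, N m; "width": opening from 0.0 (shut) to 1.0 (fully open).
Only numpy, scipy, OpenCV 4.12 (cv2) and the standard library are available. Lean on these libraries where they do the work, as an engineer would, in place of code of your own. Each camera call takes 0.05 s, during which the arm holds its last target.

## Working session

There is one attempt and no reset: what is moved stays moved. The work goes in short steps, Python scripts to look and compute and a shell command to move; the robot and the scene stay as the last step left them, time stands still between calls to the robot, and variables do not carry over. Pictures are saved under pics/ and viewed, and the job is handed in when it is done.

```bash
mkdir -p pics; ls
python3 - <<'E'
from cell import read_state, viewer, arm
import cv2
for n in ("side","top"):
    im=viewer.get_image(n); cv2.imwrite(f"pics/{n}0.png",im[:,:,::-1]); print(n,viewer.camera_model(n))
s=read_state(); print(s)
E
```

```text
pics
side {'fx': 519.1671018826091, 'fy': 519.1671018826091, 'cx': 316.56273238891276, 'cy': 251.68728009657735, 'dist': array([-0.01683062,  0.        ,  0.        ,  0.        ,  0.        ]), 'origin': array([-0.09135746, -0.73005386,  0.79363713]), 'orientation': array([ 0.90389273, -0.01495766, -0.73853678])}
top {'fx': 462.01490346428454, 'fy': 462.01490346428454, 'cx': 320.0401395418591, 'cy': 233.53175472724956, 'dist': array([-0.01769721,  0.        ,  0.        ,  0.        ,  0.        ]), 'origin': array([ 0.49293508, -0.01713187,  1.12813923]), 'orientation': array([ 6.22017918e-02,  2.60506807e-04, -1.59598705e+00])}
{'time': 0.1, 'q': array([ 1.07968129e+00,  1.81489923e-01,  1.60788581e+00,  2.54339278e-05,
        1.35381976e+00, -2.06304795e-01]), 'dq': array([-4.42974936e-04, -1.42676985e-03, -5.60630238e-04,  6.74585439e-05,
        1.42235697e-03,  1.57889378e-03]), 'tau': array([ 1.44899286e-04, -4.45872831e+01, -3.52241635e+01, -2.33307792e-04,
        4.06094347e-03, -1.76084427e-05]), 'tool_pos': array([0.16130207, 0.55139972, 0.23047195]), 'eef_rot': array([-3.14124002e+00,  1.56376647e-03,  1.28598087e+00]), 'ft_force': array([ 0.14329525, -0.58866469,  0.25836521]), 'torque': array([0.01755001, 0.02918181, 0.03132275]), 'width': 1.0028327615332815}
```

View pics/side0.png

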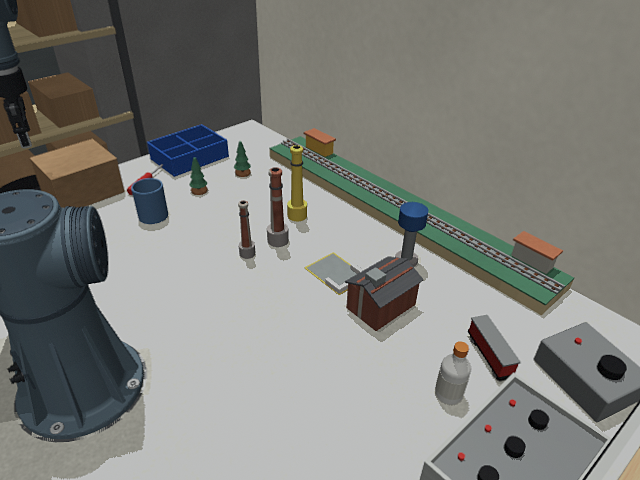

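View pics/top0.png

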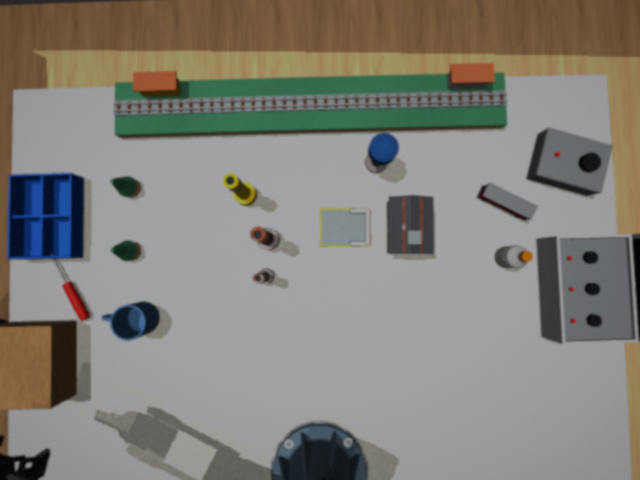

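Candidates for the chimney in the top view are yellow (240,190), larger brick (266,237) and smaller brick (264,276). The one meant is not yellow and is the larger of its colour, so it is the middle one. I'll confirm that in an enlarged crop.

```bash
cat > h.py <<'E'
import numpy as np, cv2
from scipy.spatial.transform import Rotation as R
from cell import read_state, viewer, arm
def ray(n,u,v):
    m=viewer.camera_model(n); K=np.array([[m['fx'],0,m['cx']],[0,m['fy'],m['cy']],[0,0,1]])
    p=cv2.undistortPoints(np.array([[[u,v]]],float),K,m['dist'])[0,0]
    d=R.from_euler('xyz',m['orientation']).apply([p[0],-p[1],-1]); return m['origin'],d
def onz(n,u,v,z):
    o,d=ray(n,u,v); return o+d*(z-o[2])/d[2]
def proj(n,P):
    m=viewer.camera_model(n); K=np.array([[m['fx'],0,m['cx']],[0,m['fy'],m['cy']],[0,0,1]])
    c=R.from_euler('xyz',m['orientation']).inv().apply(np.atleast_2d(P)-m['origin'])*[1,-1,-1]
    return cv2.projectPoints(c,np.zeros(3),np.zeros(3),K,m['dist'])[0][:,0]
E
python3 - <<'E'
import cv2
a=cv2.imread('pics/top0.png')[180:290,220:380]; b=cv2.imread('pics/side0.png')[150:310,220:400]
a=cv2.resize(a,None,fx=5,fy=5,interpolation=cv2.INTER_CUBIC); cv2.imwrite('pics/ca.png',a)
cv2.imwrite('pics/cb.png',cv2.resize(b,(675,600),interpolation=cv2.INTER_CUBIC))
from h import *
for n,u,v in (("top",266,237),("side",278,240),("top",345,227),("side",335,272)): print(n,onz(n,u,v,0))
E
```

```text
top [0.55801752 0.1137485  0.        ]
side [0.55480478 0.1075709  0.        ]
top [ 0.57766327 -0.08011305  0.        ]
side [ 0.57677538 -0.07835649  0.        ]
```

View pics/ca.png

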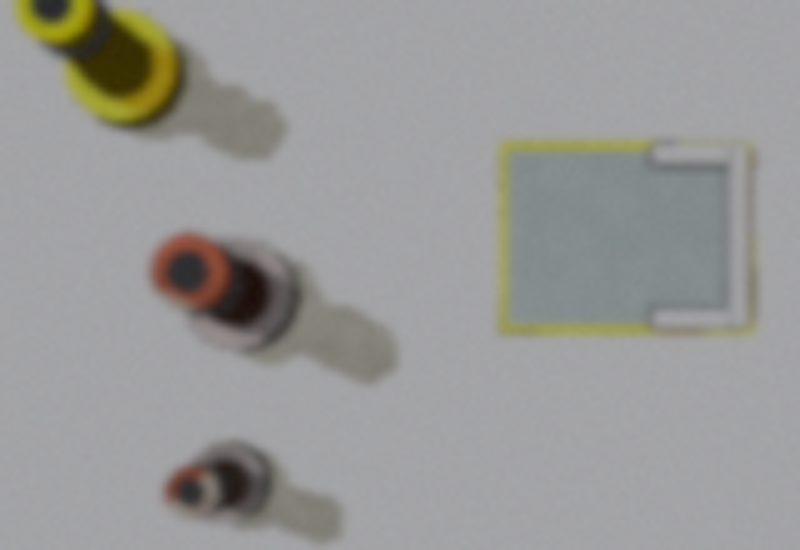

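View pics/cb.png

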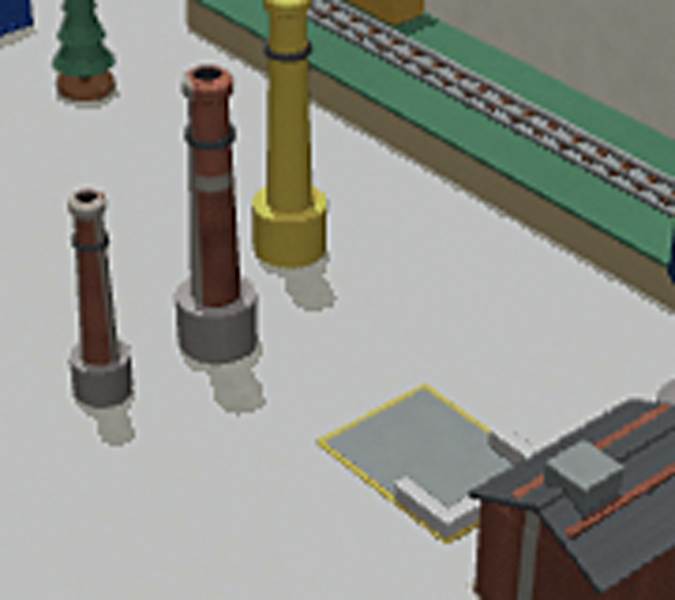

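The crop confirms it: the middle chimney (crop 240,295, raw about 268,239) is brick, full size and not yellow. Next I'll measure the foot and the kerb.

Run:
```python
from h import *
im=cv2.imread('pics/top0.png'); g=cv2.cvtColor(im,cv2.COLOR_BGR2GRAY)
print("table",g[215:220,300:315].mean())
s=cv2.resize(im[200:255,315:380],None,fx=8,fy=8,interpolation=cv2.INTER_CUBIC)
# kerb
k=(g>182).astype(np.uint8); k[:, :340]=0;k[:,380:]=0;k[:195]=0;k[260:]=0
v,u=np.nonzero(k); print(len(u),u.min(),u.max(),v.min(),v.max())
r=cv2.minAreaRect(np.c_[u,v].astype(np.float32)); print(r)
for c in cv2.boxPoints(r): print(c,onz("top",*c,.014).round(4))
np.set_printoptions(linewidth=200)
print(g[205:250,345:374:1][::2])
# foot: sat low vs shadow
print(g[226:254,254:286])
# yellow patch border
hsv=cv2.cvtColor(im,cv2.COLOR_BGR2HSV)
y=((hsv[...,0]>20)&(hsv[...,0]<38)&(hsv[...,1]>80)).astype(np.uint8); y[:,:310]=0;y[:,380:]=0;y[:195]=0;y[260:]=0
v,u=np.nonzero(y); r=cv2.minAreaRect(np.c_[u,v].astype(np.float32)); print('patch',r)
for c in cv2.boxPoints(r): print(c,onz("top",*c,0).round(4))
```

```text
table 163.84Traceback (most recent call last):
  File "<stdin>", line 7, in <module>
    return umr_minimum(a, axis, None, out, keepdims, initial, where)
ValueError: zero-size array to reduction operation minimum which has no identity
```

Run:
```python
from h import *
im=cv2.imread('pics/top0.png'); g=cv2.cvtColor(im,cv2.COLOR_BGR2GRAY)
np.set_printoptions(linewidth=220)
print(g[206:249,346:374])
print(g[226:254,254:286])
hsv=cv2.cvtColor(im,cv2.COLOR_BGR2HSV)
y=((hsv[...,0]>20)&(hsv[...,0]<38)&(hsv[...,1]>60)).astype(np.uint8); y[:,:310]=0;y[:,380:]=0;y[:195]=0;y[260:]=0
v,u=np.nonzero(y); r=cv2.minAreaRect(np.c_[u,v].astype(np.float32)); print('patch',r)
for c in cv2.boxPoints(r): print(c,onz("top",*c,0).round(4))
```

```text
[[163 163 163 ... 164 163 163]
 [161 161 160 ... 163 164 163]
 [155 156 153 ... 162 163 163]
 ...
 [150 152 151 ... 161 163 164]
 [158 158 158 ... 162 165 163]
 [164 162 164 ... 163 163 164]]
[[154 144 138 133 133 139 144 152 157 158 158 159 158 159 159 160 161 162 163 163 164 164 163 163 164 163 165 163 164 164 164 164]
 [129 120 113 108 109 113 120 130 138 142 142 144 146 145 147 151 154 154 156 159 162 164 163 164 165 163 164 164 163 163 163 164]
 [112 103  99  98  96  96  99 106 112 116 119 125 127 130 134 137 140 142 144 149 157 161 162 164 164 163 163 163 164 164 164 163]
 [ 99  93  88  87  87  89  91  93  93  93  93 101 110 119 124 126 128 133 136 142 147 152 159 161 163 163 162 164 164 165 164 164]
 [ 85  76  69  67  66  73  82  90  91  87  77  79  92 103 111 117 120 128 134 136 137 136 143 153 159 163 163 164 163 163 164 165]
 [ 72  59  54  51  52  58  71  83  91  87  75  64  66  77  87  98 108 119 129 134 133 126 126 137 149 156 158 162 163 164 164 164]
 [ 60  50  47  48  47  50  61  77  90  89  79  63  51  49  55  66  81  98 118 130 132 128 119 120 130 139 147 158 162 163 
[... 2254 characters left out ...]
164 164 163 161 160 157 154 155 148 140 130 120 116 116 118 123 126 129 130 131 133 135 137 134 130 127 127 126]
 [164 163 164 163 165 163 163 164 163 162 162 162 159 154 149 142 137 134 131 131 131 132 136 141 146 151 152 147 141 135 131 128]
 [163 162 163 164 163 164 163 163 163 163 163 163 162 162 161 158 153 147 143 141 141 143 147 152 158 160 161 159 154 146 139 131]
 [163 163 164 164 164 163 164 164 164 163 163 164 165 164 163 162 161 159 156 155 155 156 158 162 163 163 163 164 161 157 149 143]]
patch ((335.0, 227.0), (30.0, 38.0), 0.0)
[320. 246.] [ 0.5327 -0.0177  0.    ]
[320. 208.] [ 0.626  -0.0201  0.    ]
[350. 208.] [ 0.6241 -0.0937  0.    ]
[350. 246.] [ 0.5308 -0.091   0.    ]
```

Run:
```python
from h import *
from scipy.optimize import least_squares
def fit(n,pts,z,r=.027):
    P=np.array([onz(n,u,v,z)[:2] for u,v in pts])
    s=least_squares(lambda c:np.hypot(*(P-c).T)-r,P.mean(0)+[0.001,0.0]); 
    s3=least_squares(lambda c:np.hypot(*(P-c[:2]).T)-c[2],[.56,.11,.027])
    return s.x.round(4),(s.fun*1e3).round(1),s3.x.round(4)
print(fit("top",[(256,243),(256.6,244),(257,245),(258,246),(259,247),(259.8,248),(262,249),(265.3,250)],.04))
print(fit("top",[(280,238),(280,240),(279.3,242),(277.8,244),(277,246),(276,247),(275,248),(273,249)],0))
# side
im=cv2.imread('pics/side0.png'); g=cv2.cvtColor(im,cv2.COLOR_BGR2GRAY)
np.set_printoptions(linewidth=220,threshold=100000)
print(g[222:250,262:294])
t=cv2.imread('pics/top0.png'); g=cv2.cvtColor(t,cv2.COLOR_BGR2GRAY)
print(g[206:249,346:374])
```

```text
(array([0.5519, 0.1076]), array([ 0.1, -0.1,  0.2, -0.2, -0.3,  0.4, -0.2,  0.1]), array([0.5526, 0.1071, 0.0278]))
(array([0.5538, 0.1069]), array([ 0.4,  0.5, -0.1, -1.4, -0. , -0. ,  0.5,  0.3]), array([0.5574, 0.1125, 0.0332]))
[[190 189 189 189 190 190 191 198 174  75  76  71  46  46  46  48  47  46  44  43  31   6 214 198 191 190 191 194 190 134 135 141]
 [189 190 190 190 190 190 191 200 166  71  77  73  48  46  47  47  45  44  44  42  33   8 186 188 194 191 190 191 194 187 189 193]
 [190 189 190 189 189 192 195 184 143  68  77  74  46  48  48  46  46  46  42  38  30  13 153 146 174 193 191 190 191 192 192 194]
 [190 190 189 190 191 195 169 157 139  67  78  75  50  48  50  48  46  46  41  38  29  16 122 137 158 174 191 191 190 190 190 191]
 [190 190 190 191 193 168 152 154 140  71  79  77  48  49  49  50  49  44  43  36  33  18 116 141 135 164 193 191 190 190 189 189]
 [190 189 190 191 195 155 151 158 141  68  78  79  50  53  51  50  50  46  44  40  31  21 119 141 154 154 195 192 189 189 189 190]
 [190 191 190 192 165 154 157 160 138  66  73  81  51  52  52  52  51  49  44  39 
[... 7046 characters left out ...]
 158 164]
 [138 136 133 128 134 152 161 161 160 161 160 162 160 160 161 160 161 161 158 156 155 159 157 144 138 148 160 163]
 [141 142 136 130 134 149 155 156 156 157 156 156 157 156 156 158 157 157 156 151 150 155 153 144 144 153 161 163]
 [146 145 142 135 134 139 142 142 141 142 141 141 141 143 145 148 150 150 148 144 143 146 145 145 148 157 164 164]
 [150 152 151 147 144 142 140 139 138 138 139 138 138 140 142 146 150 152 152 149 148 149 150 153 156 161 163 164]
 [158 158 158 158 157 156 153 153 152 152 153 153 153 153 155 157 160 160 159 159 159 158 159 161 161 162 165 163]
 [164 162 164 162 163 163 163 162 162 162 163 162 163 163 162 164 164 164 165 163 163 162 162 164 164 163 163 164]]
```

Run:
```python
from h import *
a=onz("top",367.3,209.7,.014);b=onz("top",367.3,243.3,.014);print(a,b,np.linalg.norm(a-b))
e=onz("top",350.2,226.5,.014); m=(a+b)/2
yl=(a-b)/np.linalg.norm(a-b); xd=np.array([yl[1],-yl[0],0])
seat=m-.032*xd; print("dir",xd,"yaw",np.arctan2(xd[1],xd[0]),"seat",seat,"end x (exp -.011)",(e-seat)@xd)
# long-axis from walls direction: ends
# side foot fit, bottom rim z=0: half-level edge points
from scipy.optimize import least_squares
pts=[(267.4,240),(267.6,242),(268.3,243),(270,244.1),(271,244.8),(273,246),(276,246.7),(278,246.8),(280,246.6),(282.5,245.8),(284,245),(286,244),(287,243)]
P=np.array([onz("side",u,v,0)[:2] for u,v in pts])
s=least_squares(lambda c:np.hypot(*(P-c).T)-.027,[.555,.107]);print("side foot",s.x,(s.fun*1e3).round(1))
for c in ([.5535,.107],s.x):
  d=np.append(c,0)-seat; print("chim in seat frame", d@xd, d@yl)
# crown check, top
print("crown",onz("top",257,234.5,.205))
for n in("top","side"): print(n,proj(n,[[.554,.107,0],[.554,.107,.205],seat,seat+.027*xd,seat-.011*xd+.035*yl,seat-.011*xd-.035*yl]).round(1).tolist())
```

```text
[ 0.6172957  -0.13458996  0.014     ] [ 0.53582403 -0.13201416  0.014     ] 0.0815123858818036
dir [-0.03160012 -0.99950059  0.        ] yaw -1.6024017111243491 seat [ 0.57757107 -0.10131804  0.014     ] end x (exp -.011) -0.009371264152818805
side foot [0.55465214 0.1074203 ] [-0.1  0.2 -0.1 -1.2 -1.   0.3  0.9  1.1  0.9 -0.1 -1.  -0.5 -0.7]
chim in seat frame -0.20745335784409957 -0.030641922411933902
chim in seat frame -0.2079098514637525 -0.02950363818482148
crown [0.55165761 0.10790166 0.205     ]
top [[268.8, 238.6], [257.4, 233.3], [354.1, 226.4], [365.2, 226.4], [349.6, 211.9], [349.5, 240.8]]
side [[277.9, 240.2], [275.1, 168.8], [342.3, 272.1], [350.4, 278.0], [350.1, 263.6], [327.9, 276.0]]
```

Run:
```python
from h import *
for nm,u,v in (("yellow foot",297,216),("small foot",247,253),("tower base",406,262),("mug base",152,217)): print(nm,onz("side",u,v,0).round(3))
# small top height: along vertical at foot
b=onz("side",247,253,0)
for z in (.11,.13,.15,.17,.19,.21): print(z,proj("side",[[b[0],b[1],z]])[0].round(1), "yellow",proj("side",[[*onz("side",297,216,0)[:2],z]])[0].round(1))
```

```text
yellow foot [0.661 0.158 0.   ]
small foot [0.464 0.116 0.   ]
tower base [ 0.732 -0.165  0.   ]
mug base [0.365 0.41  0.   ]
0.11 [243.8 215.9] yellow [296.6 180.6]
0.13 [243.2 208.7] yellow [296.6 173.8]
0.15 [242.5 201.4] yellow [296.5 166.9]
0.17 [241.9 193.9] yellow [296.4 159.8]
0.19 [241.2 186.2] yellow [296.4 152.6]
0.21 [240.6 178.4] yellow [296.3 145.2]
```

```bash
cat >> h.py <<'E'
def target(th,xd=np.array([-.032,-.9995,0])):
    xd=xd/np.linalg.norm(xd); X=np.array([-xd[1],xd[0],0]); Z=xd*np.sin(th)-np.array([0,0,np.cos(th)])
    return R.from_matrix(np.c_[X,np.cross(Z,X),Z])
def to(pos,Rt):
    s=read_state(); c=R.from_euler('xyz',s['eef_rot'])
    print("t",s['time'],"shift",((np.array(pos)-s['tool_pos'])/.4).round(4),"turn",((Rt*c.inv()).as_rotvec()/(np.pi/2)).round(4),"pos",s['tool_pos'].round(4),"w",s['width'],"F",s['ft_force'].round(2),"q",s['q'].round(2))
E
python3 - <<'E'
from h import *
to([.555,.26,.25],target(0)); to([.555,.26,.25],target(np.radians(35)))
E
```

```text
t 0.1 shift [ 0.9842 -0.7285  0.0488] turn [ 4.000e-04 -1.000e-03 -8.391e-01] pos [0.1613 0.5514 0.2305] w 1.0028327615332815 F [ 0.14 -0.59  0.26] q [ 1.08  0.18  1.61  0.    1.35 -0.21]
t 0.1 shift [ 0.9842 -0.7285  0.0488] turn [-0.3378 -0.246  -0.8109] pos [0.1613 0.5514 0.2305] w 1.0028327615332815 F [ 0.14 -0.59  0.26] q [ 1.08  0.18  1.61  0.    1.35 -0.21]
```

```bash
python3 -m inch '[{"x":0.08,"y":-0.06,"z":0.05,"az":-0.07},{"x":0.16,"y":-0.12,"z":0.05,"az":-0.14},{"x":0.24,"y":-0.18,"z":0.05,"az":-0.21},{"x":0.32,"y":-0.24,"z":0.05,"az":-0.28},{"x":0.4,"y":-0.3,"z":0.05,"az":-0.35},{"x":0.48,"y":-0.36,"z":0.05,"az":-0.42},{"x":0.56,"y":-0.42,"z":0.05,"az":-0.49},{"x":0.64,"y":-0.47,"z":0.05,"az":-0.56}]' 0.45
python3 - <<'E'
from h import *
to([.555,.26,.25],target(0)); to([.555,.26,.25],target(np.radians(35)))
E
```

```text
t 0.1 shift [ 0.9842 -0.7285  0.0488] turn [ 4.000e-04 -1.000e-03 -8.391e-01] pos [0.1613 0.5514 0.2305] w 1.0028327615332815 F [ 0.14 -0.59  0.26] q [ 1.08  0.18  1.61  0.    1.35 -0.21]
t 0.1 shift [ 0.9842 -0.7285  0.0488] turn [-0.3378 -0.246  -0.8109] pos [0.1613 0.5514 0.2305] w 1.0028327615332815 F [ 0.14 -0.59  0.26] q [ 1.08  0.18  1.61  0.    1.35 -0.21]validation failed for argument at $[0]...
```

```bash
python3 -m inch '[{"x":0.08,"y":-0.06,"z":0.05,"ax":0,"ay":0,"az":-0.07},{"x":0.16,"y":-0.12,"z":0.05,"ax":0,"ay":0,"az":-0.14},{"x":0.24,"y":-0.18,"z":0.05,"ax":0,"ay":0,"az":-0.21},{"x":0.32,"y":-0.24,"z":0.05,"ax":0,"ay":0,"az":-0.28},{"x":0.4,"y":-0.3,"z":0.05,"ax":0,"ay":0,"az":-0.35},{"x":0.48,"y":-0.36,"z":0.05,"ax":0,"ay":0,"az":-0.42},{"x":0.56,"y":-0.42,"z":0.05,"ax":0,"ay":0,"az":-0.49},{"x":0.64,"y":-0.47,"z":0.05,"ax":0,"ay":0,"az":-0.56}]' 0.45
python3 - <<'E'
from h import *
to([.555,.26,.25],target(0)); to([.555,.26,.25],target(np.radians(35)))
E
```

```text
time: 0.77
tool_pos: [0.4186, 0.3619, 0.251]
eef_rot: [3.141, 0.001, 0.401]
ft_force: [0.3, 0.8, 0.0]
width: 0.447
t 0.7667 shift [ 0.341  -0.2548 -0.0025] turn [ 2.000e-04 -4.000e-04 -2.754e-01] pos [0.4186 0.3619 0.251 ] w 0.44698912677377056 F [0.34 0.77 0.02] q [ 0.5   0.12  1.64 -0.    1.39  0.1 ]
t 0.7667 shift [ 0.341  -0.2548 -0.0025] turn [-0.385  -0.0722 -0.2666] pos [0.4186 0.3619 0.251 ] w 0.44698912677377056 F [0.34 0.77 0.02] q [ 0.5   0.12  1.64 -0.    1.39  0.1 ]
```

```bash
python3 -m inch '[{"x":0.05,"y":-0.04,"z":0,"ax":-0.05,"ay":-0.01,"az":-0.035},{"x":0.1,"y":-0.08,"z":0,"ax":-0.1,"ay":-0.02,"az":-0.07},{"x":0.15,"y":-0.11,"z":0,"ax":-0.15,"ay":-0.03,"az":-0.1},{"x":0.2,"y":-0.15,"z":0,"ax":-0.2,"ay":-0.04,"az":-0.135},{"x":0.25,"y":-0.19,"z":0,"ax":-0.25,"ay":-0.045,"az":-0.17},{"x":0.3,"y":-0.22,"z":0,"ax":-0.3,"ay":-0.055,"az":-0.2},{"x":0.341,"y":-0.255,"z":0,"ax":-0.345,"ay":-0.065,"az":-0.235},{"x":0.341,"y":-0.255,"z":0,"ax":-0.385,"ay":-0.072,"az":-0.267}]'
python3 - <<'E'
from h import *
to([.555,.2,.15],target(np.radians(35)))
for n in ("side","top"): cv2.imwrite(f"pics/{n}1.png",viewer.get_image(n)[:,:,::-1])
E
```

```text
time: 1.43
tool_pos: [0.5562, 0.2593, 0.2506]
eef_rot: [2.526, 0.001, -0.033]
ft_force: [-0.3, -0.1, 0.4]
width: 0.452
t 1.4333 shift [-0.003  -0.1483 -0.2515] turn [ 0.0028 -0.0009  0.0005] pos [0.5562 0.2593 0.2506] w 0.4521867857306252 F [-0.33 -0.05  0.38] q [ 0.5   0.52  1.24 -0.52  1.7   0.55]
```

View pics/side1.png

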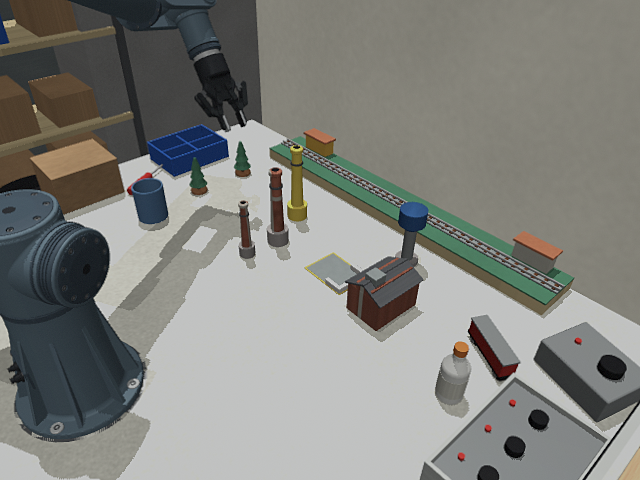

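View pics/top1.png

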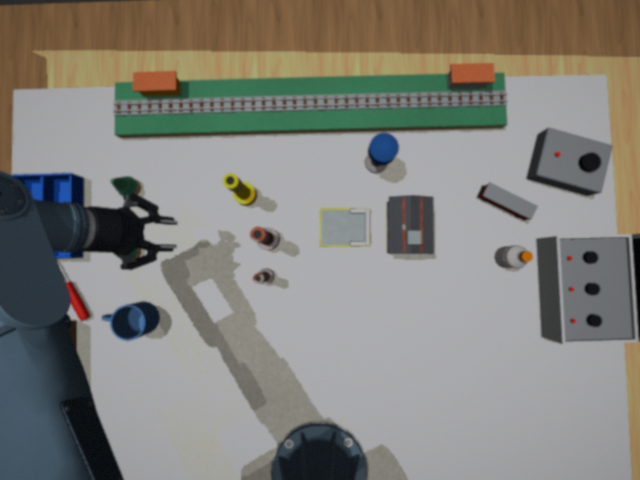

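The tool is tilted 35°, with the fork at top px (165,222)/(165,248) facing the chimney. All the objects are still in place, so I'll descend behind the chimney.

```bash
python3 -m inch '[{"x":-0.003,"y":-0.03,"z":-0.08,"ax":0,"ay":0,"az":0},{"x":-0.003,"y":-0.06,"z":-0.16,"ax":0,"ay":0,"az":0},{"x":-0.003,"y":-0.1,"z":-0.25,"ax":0,"ay":0,"az":0},{"x":-0.003,"y":-0.13,"z":-0.34,"ax":0,"ay":0,"az":0},{"x":-0.003,"y":-0.15,"z":-0.43,"ax":0,"ay":0,"az":0},{"x":-0.003,"y":-0.15,"z":-0.5,"ax":0,"ay":0,"az":0},{"x":-0.003,"y":-0.15,"z":-0.55,"ax":0,"ay":0,"az":0},{"x":-0.003,"y":-0.15,"z":-0.57,"ax":0,"ay":0,"az":0}]'
python3 - <<'E'
from h import *
to([.555,.19,.01],target(np.radians(35)))
for n in ("side","top"): cv2.imwrite(f"pics/{n}2.png",cv2.resize(viewer.get_image(n)[:,:,::-1][(slice(90,290) if n=="side" else slice(140,340)),150 if n=="side" else 80:400 if n=="side" else 330],(750,600),interpolation=cv2.INTER_CUBIC))
E
```

```text
time: 2.2
tool_pos: [0.5501, 0.2011, 0.02]
eef_rot: [2.531, 0.009, -0.027]
ft_force: [-1.5, 0.4, -0.3]
width: 0.451
t 2.2 shift [ 0.0122 -0.0276 -0.025 ] turn [-0.0004 -0.0054 -0.0033] pos [0.5501 0.2011 0.02  ] w 0.4510569202199362 F [-1.5   0.44 -0.27] q [ 0.43  0.72  1.45 -0.56  1.32  0.69]
```

View pics/side2.png

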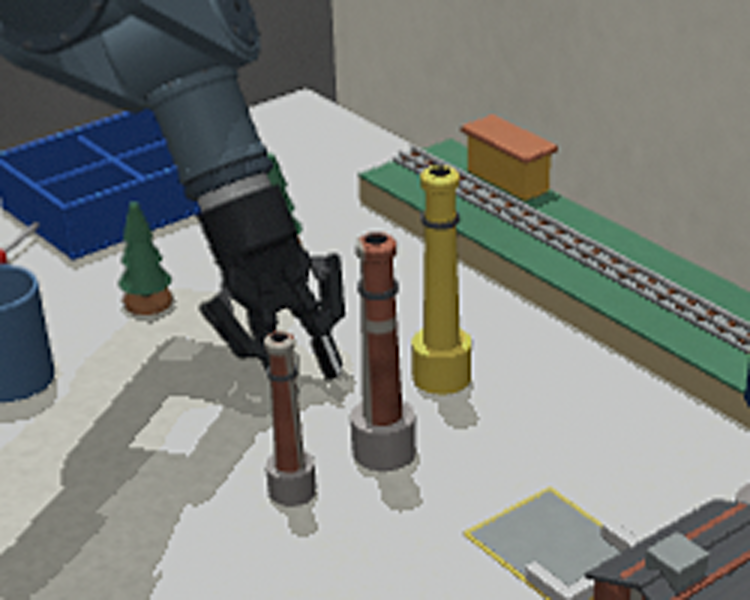

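View pics/top2.png

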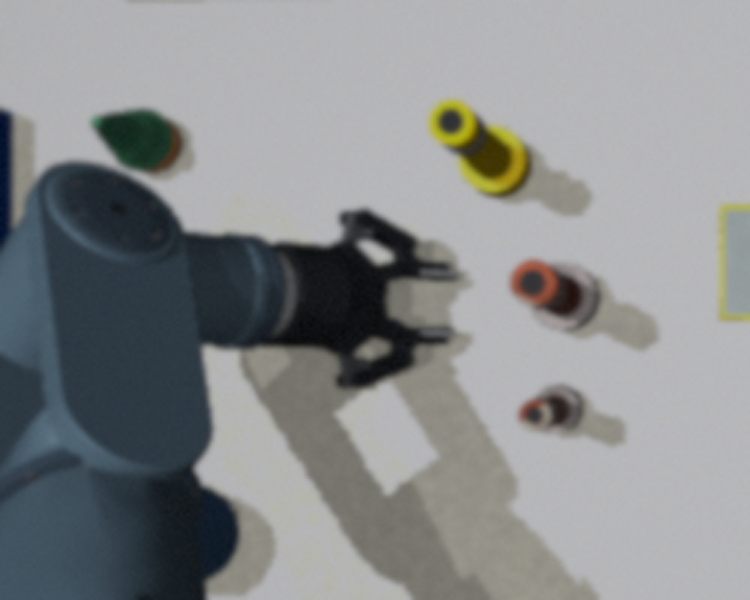

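Run:
```python
from h import *
s=read_state(); 
from itertools import product
def tri(a,b):
    (o1,d1),(o2,d2)=ray("top",*a),ray("side",*b); A=np.c_[d1,-d2]; t=np.linalg.lstsq(A,o2-o1,rcond=None)[0]; p=o1+t[0]*d1;q=o2+t[1]*d2; return (p+q)/2,np.linalg.norm(p-q)
print(tri((231.8,229.5),(261.5,215)))
print(onz("top",231.8,229.5,.02),onz("side",261.5,215,.02))
```

```text
(array([0.57440056, 0.19469398, 0.02317909]), np.float64(0.006024596108560239))
[0.57700565 0.19342294 0.02      ] [0.5749079  0.20056525 0.02      ]
```

```bash
python3 -m inch '[{"x":0,"y":0,"z":0,"ax":0,"ay":0,"az":0},{"x":0,"y":0,"z":-0.01,"ax":0,"ay":0,"az":0},{"x":0,"y":-0.01,"z":-0.02,"ax":0,"ay":0,"az":0},{"x":0,"y":-0.03,"z":-0.025,"ax":0,"ay":0,"az":0},{"x":0,"y":-0.05,"z":-0.028,"ax":0,"ay":0,"az":0},{"x":0,"y":-0.06,"z":-0.028,"ax":0,"ay":0,"az":0},{"x":0,"y":-0.06,"z":-0.028,"ax":0,"ay":0,"az":0}]'
python3 - <<'E'
from h import *
to([.555,.137,.01],target(np.radians(35)))
E
```

```text
time: 2.88
tool_pos: [0.5526, 0.1764, 0.0121]
eef_rot: [2.531, 0.003, -0.029]
ft_force: [0.7, 0.6, -0.0]
width: 0.449
t 2.8833 shift [ 0.0061 -0.0985 -0.0053] turn [ 0.     -0.0022 -0.0019] pos [0.5526 0.1764 0.0121] w 0.4491523568610578 F [ 0.69  0.57 -0.02] q [ 0.39  0.71  1.48 -0.58  1.28  0.69]
```

```bash
python3 -m inch '[{"x":0,"y":-0.015,"z":-0.005,"ax":0,"ay":0,"az":0},{"x":0,"y":-0.03,"z":-0.006,"ax":0,"ay":0,"az":0},{"x":0,"y":-0.045,"z":-0.006,"ax":0,"ay":0,"az":0},{"x":0,"y":-0.058,"z":-0.006,"ax":0,"ay":0,"az":0},{"x":0,"y":-0.068,"z":-0.006,"ax":0,"ay":0,"az":0},{"x":0,"y":-0.074,"z":-0.006,"ax":0,"ay":0,"az":0},{"x":0,"y":-0.08,"z":-0.006,"ax":0,"ay":0,"az":0},{"x":0,"y":-0.08,"z":-0.006,"ax":0,"ay":0,"az":0}]'
python3 - <<'E'
from h import *
to([.555,.137,.01],target(np.radians(35)))
for n in ("side","top"): cv2.imwrite(f"pics/{n}3.png",cv2.resize(viewer.get_image(n)[:,:,::-1][(slice(130,290) if n=="side" else slice(180,300)),200 if n=="side" else 200:400 if n=="side" else 350],(750,600),interpolation=cv2.INTER_CUBIC))
E
```

```text
time: 3.55
tool_pos: [0.5528, 0.1455, 0.0098]
eef_rot: [2.531, 0.003, -0.028]
ft_force: [0.3, -0.6, 0.0]
width: 0.451
t 3.55 shift [ 0.0056 -0.0212  0.0006] turn [-0.0002 -0.0018 -0.0026] pos [0.5528 0.1455 0.0098] w 0.4506033625868515 F [ 0.26 -0.65  0.05] q [ 0.35  0.69  1.53 -0.6   1.24  0.67]
```

View pics/side3.png

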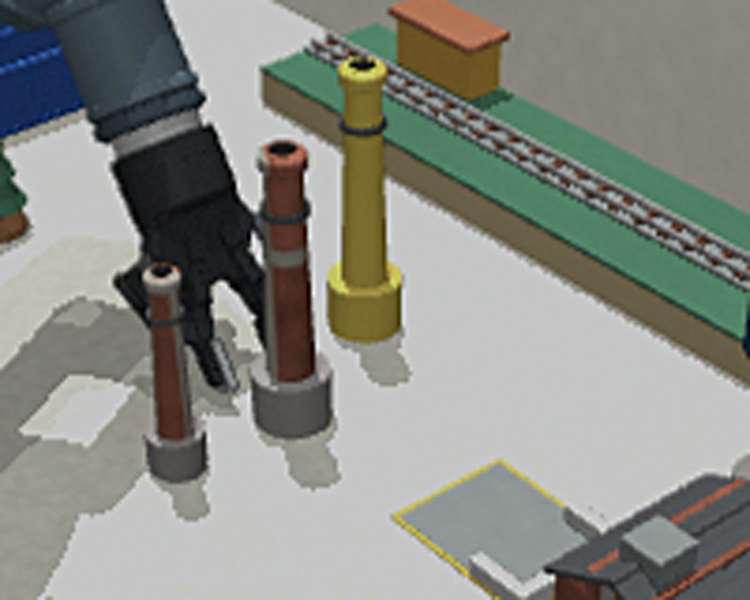

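View pics/top3.png

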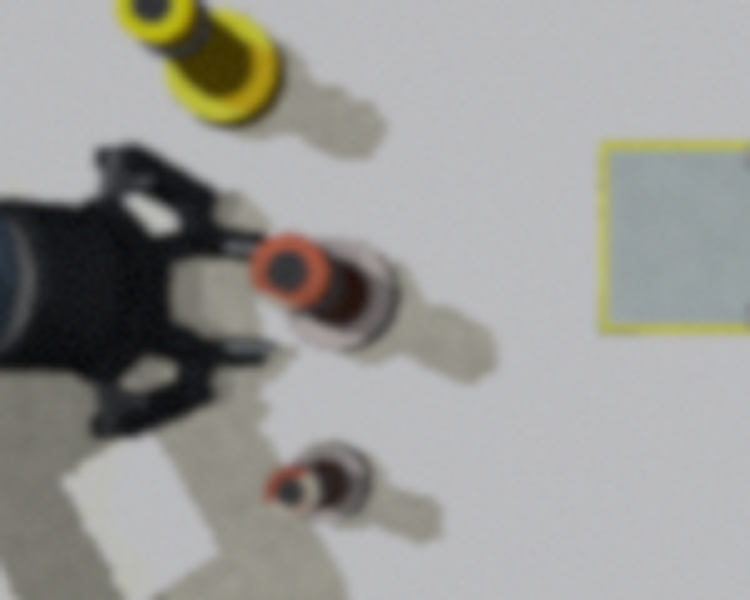

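```bash
python3 -m inch '[{"x":0,"y":-0.004,"z":0,"ax":0,"ay":0,"az":0},{"x":0,"y":-0.008,"z":0,"ax":0,"ay":0,"az":0},{"x":0,"y":-0.012,"z":0,"ax":0,"ay":0,"az":0},{"x":0,"y":-0.016,"z":0,"ax":0,"ay":0,"az":0},{"x":0,"y":-0.02,"z":0,"ax":0,"ay":0,"az":0},{"x":0,"y":-0.024,"z":0,"ax":0,"ay":0,"az":0},{"x":0,"y":-0.028,"z":0,"ax":0,"ay":0,"az":0},{"x":0,"y":-0.032,"z":0,"ax":0,"ay":0,"az":0}]'
python3 -m inch '[{"x":0.001,"y":-0.006,"z":0,"ax":0,"ay":0,"az":0},{"x":0.002,"y":-0.012,"z":0,"ax":0,"ay":0,"az":0},{"x":0.003,"y":-0.018,"z":0,"ax":0,"ay":0,"az":0},{"x":0.004,"y":-0.024,"z":0,"ax":0,"ay":0,"az":0},{"x":0.005,"y":-0.03,"z":0,"ax":0,"ay":0,"az":0},{"x":0.006,"y":-0.036,"z":0,"ax":0,"ay":0,"az":0},{"x":0.007,"y":-0.042,"z":0,"ax":0,"ay":0,"az":0},{"x":0.008,"y":-0.048,"z":0,"ax":0,"ay":0,"az":0}]'
python3 - <<'E'
from h import *
to([.578,-.071,.01],target(np.radians(35)))
for n in ("side","top"):
  i=viewer.get_image(n)[:,:,::-1]; cv2.imwrite(f"pics/{n}4r.png",i); cv2.imwrite(f"pics/{n}4.png",cv2.resize(i[(slice(130,290) if n=="side" else slice(180,300)),200 if n=="side" else 230:400 if n=="side" else 380],(750,600),interpolation=cv2.INTER_CUBIC))
E
```

```text
time: 4.32
tool_pos: [0.553, 0.1331, 0.0098]
eef_rot: [2.531, 0.002, -0.027]
ft_force: [-0.4, 0.4, 0.0]
width: 0.454
time: 4.98
tool_pos: [0.556, 0.1136, 0.0097]
eef_rot: [2.531, 0.003, -0.028]
ft_force: [-0.3, 1.5, 0.3]
width: 0.45
t 4.9833 shift [ 0.0551 -0.4615  0.0008] turn [-0.0003 -0.0018 -0.0028] pos [0.556  0.1136 0.0097] w 0.4496219321322774 F [-0.33  1.51  0.25] q [ 0.3   0.67  1.57 -0.62  1.2   0.64]
```

View pics/side4.png

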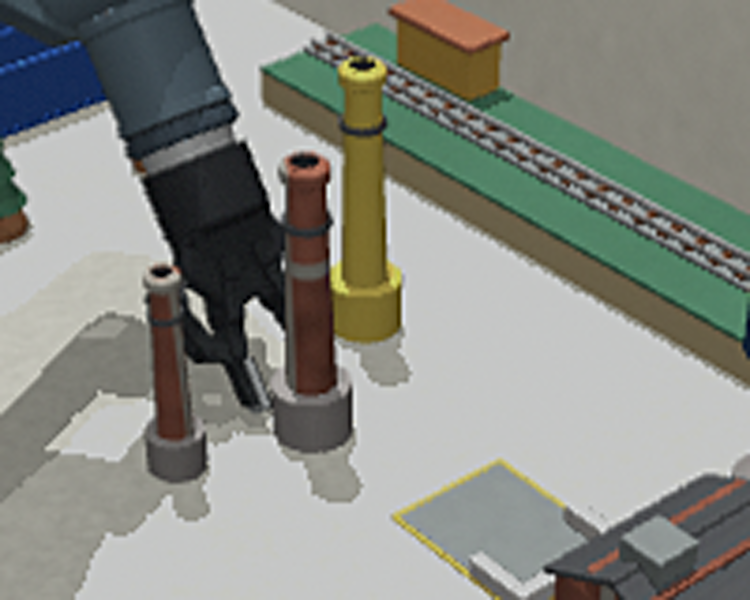

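View pics/top4.png

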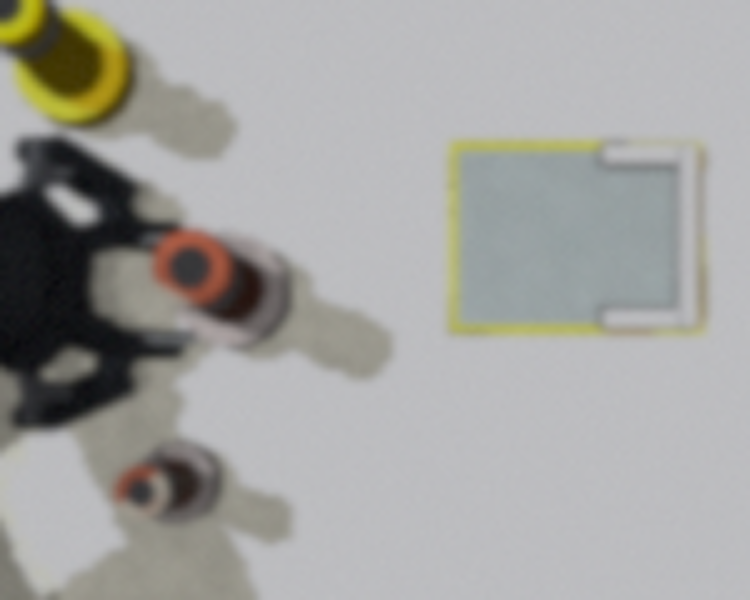

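The chimney slides upright (foot at top raw px about (278,238)) with about 1.5 N of force. The finger knuckles pass between the yellow and small chimneys with about 7–10 mm to spare on each side. I'll push straight until they are through, then shift sideways.

```bash
python3 -m inch '[{"x":0,"y":-0.006,"z":0,"ax":0,"ay":0,"az":0},{"x":0,"y":-0.012,"z":0,"ax":0,"ay":0,"az":0},{"x":0,"y":-0.018,"z":0,"ax":0,"ay":0,"az":0},{"x":0,"y":-0.024,"z":0,"ax":0,"ay":0,"az":0},{"x":0,"y":-0.03,"z":0,"ax":0,"ay":0,"az":0},{"x":0,"y":-0.036,"z":0,"ax":0,"ay":0,"az":0},{"x":0,"y":-0.042,"z":0,"ax":0,"ay":0,"az":0},{"x":0,"y":-0.048,"z":0,"ax":0,"ay":0,"az":0}]'
python3 -m inch '[{"x":0,"y":-0.006,"z":0,"ax":0,"ay":0,"az":0},{"x":0,"y":-0.012,"z":0,"ax":0,"ay":0,"az":0},{"x":0,"y":-0.018,"z":0,"ax":0,"ay":0,"az":0},{"x":0,"y":-0.024,"z":0,"ax":0,"ay":0,"az":0},{"x":0,"y":-0.03,"z":0,"ax":0,"ay":0,"az":0},{"x":0,"y":-0.036,"z":0,"ax":0,"ay":0,"az":0},{"x":0,"y":-0.042,"z":0,"ax":0,"ay":0,"az":0},{"x":0,"y":-0.048,"z":0,"ax":0,"ay":0,"az":0}]'
python3 - <<'E'
from h import *
to([.578,-.071,.01],target(np.radians(35)))
for n in ("side","top"):
  i=viewer.get_image(n)[:,:,::-1]; cv2.imwrite(f"pics/{n}5r.png",i); cv2.imwrite(f"pics/{n}5.png",cv2.resize(i[(slice(130,290) if n=="side" else slice(180,300)),200 if n=="side" else 230:400 if n=="side" else 380],(750,600),interpolation=cv2.INTER_CUBIC))
E
```

```text
time: 5.75
tool_pos: [0.5559, 0.0944, 0.0097]
eef_rot: [2.531, 0.003, -0.028]
ft_force: [0.2, 1.6, 0.6]
width: 0.452
time: 6.42
tool_pos: [0.5559, 0.0752, 0.0097]
eef_rot: [2.531, 0.003, -0.028]
ft_force: [0.5, 2.6, -0.3]
width: 0.452
t 6.4167 shift [ 0.0551 -0.3655  0.0008] turn [-0.0002 -0.0018 -0.0028] pos [0.5559 0.0752 0.0097] w 0.45243366008096575 F [ 0.45  2.6  -0.32] q [ 0.24  0.64  1.61 -0.65  1.16  0.62]
```

View pics/side5.png

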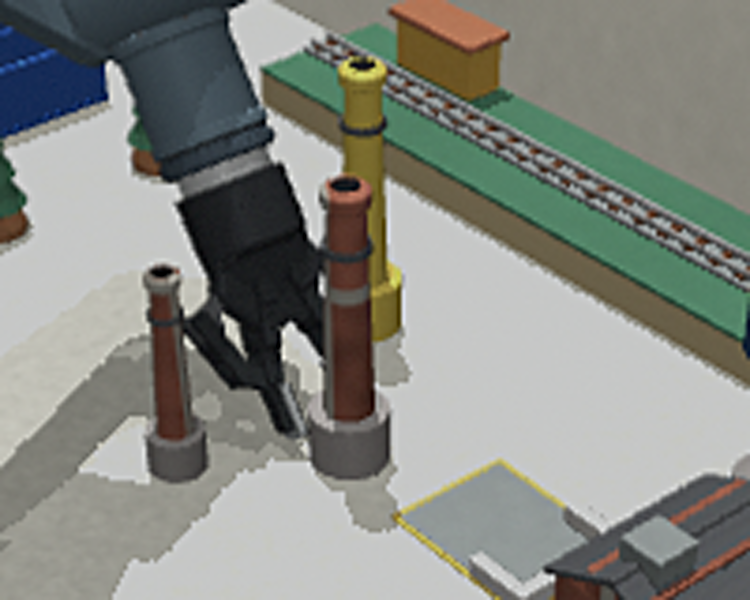

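View pics/top5.png

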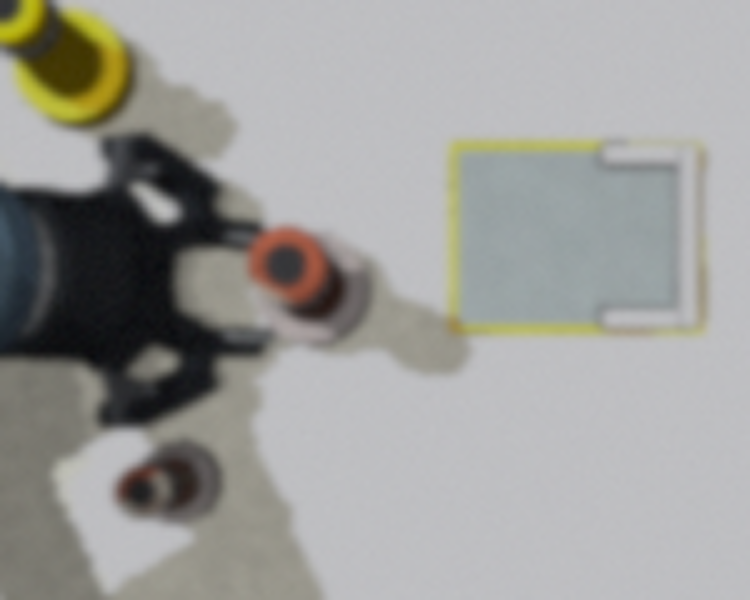

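```bash
python3 -m inch '[{"x":0,"y":-0.006,"z":0,"ax":0,"ay":0,"az":0},{"x":0,"y":-0.012,"z":0,"ax":0,"ay":0,"az":0},{"x":0,"y":-0.018,"z":0,"ax":0,"ay":0,"az":0},{"x":0.001,"y":-0.024,"z":0,"ax":0,"ay":0,"az":0},{"x":0.002,"y":-0.03,"z":0,"ax":0,"ay":0,"az":0},{"x":0.003,"y":-0.036,"z":0,"ax":0,"ay":0,"az":0},{"x":0.004,"y":-0.042,"z":0,"ax":0,"ay":0,"az":0},{"x":0.006,"y":-0.048,"z":0,"ax":0,"ay":0,"az":0}]'
python3 -m inch '[{"x":0.002,"y":-0.006,"z":0,"ax":0,"ay":0,"az":0},{"x":0.004,"y":-0.012,"z":0,"ax":0,"ay":0,"az":0},{"x":0.006,"y":-0.018,"z":0,"ax":0,"ay":0,"az":0},{"x":0.008,"y":-0.024,"z":0,"ax":0,"ay":0,"az":0},{"x":0.01,"y":-0.03,"z":0,"ax":0,"ay":0,"az":0},{"x":0.012,"y":-0.036,"z":0,"ax":0,"ay":0,"az":0},{"x":0.014,"y":-0.042,"z":0,"ax":0,"ay":0,"az":0},{"x":0.016,"y":-0.048,"z":0,"ax":0,"ay":0,"az":0}]'
python3 -m inch '[{"x":0.002,"y":-0.006,"z":0,"ax":0,"ay":0,"az":0},{"x":0.004,"y":-0.012,"z":0,"ax":0,"ay":0,"az":0},{"x":0.006,"y":-0.018,"z":0,"ax":0,"ay":0,"az":0},{"x":0.008,"y":-0.024,"z":0,"ax":0,"ay":0,"az":0},{"x":0.01,"y":-0.03,"z":0,"ax":0,"ay":0,"az":0},{"x":0.012,"y":-0.036,"z":0,"ax":0,"ay":0,"az":0},{"x":0.014,"y":-0.042,"z":0,"ax":0,"ay":0,"az":0},{"x":0.016,"y":-0.048,"z":0,"ax":0,"ay":0,"az":0}]'
python3 - <<'E'
from h import *
to([.578,-.071,.01],target(np.radians(35)))
for n in ("side","top"):
  i=viewer.get_image(n)[:,:,::-1]; cv2.imwrite(f"pics/{n}6r.png",i); cv2.imwrite(f"pics/{n}6.png",cv2.resize(i[(slice(130,290) if n=="side" else slice(180,300)),200 if n=="side" else 230:400 if n=="side" else 380],(750,600),interpolation=cv2.INTER_CUBIC))
E
```

```text
time: 7.18
tool_pos: [0.5582, 0.056, 0.0096]
eef_rot: [2.531, 0.003, -0.028]
ft_force: [-0.6, 2.3, 0.3]
width: 0.45
time: 7.85
tool_pos: [0.5648, 0.0368, 0.0097]
eef_rot: [2.531, 0.003, -0.028]
ft_force: [-0.1, 1.5, -0.1]
width: 0.451
time: 8.52
tool_pos: [0.5712, 0.0176, 0.0097]
eef_rot: [2.531, 0.003, -0.028]
ft_force: [0.2, 1.2, -0.3]
width: 0.451
t 8.5167 shift [ 0.017  -0.2216  0.0008] turn [-0.0003 -0.0018 -0.0028] pos [0.5712 0.0176 0.0097] w 0.4509153086485226 F [ 0.18  1.22 -0.25] q [ 0.14  0.63  1.63 -0.68  1.1   0.56]
```

View pics/side6.png

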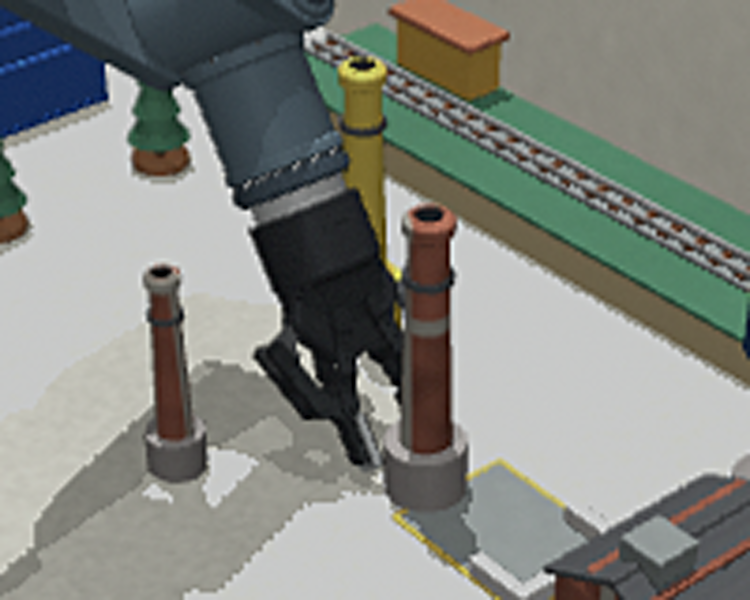

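View pics/top6.png

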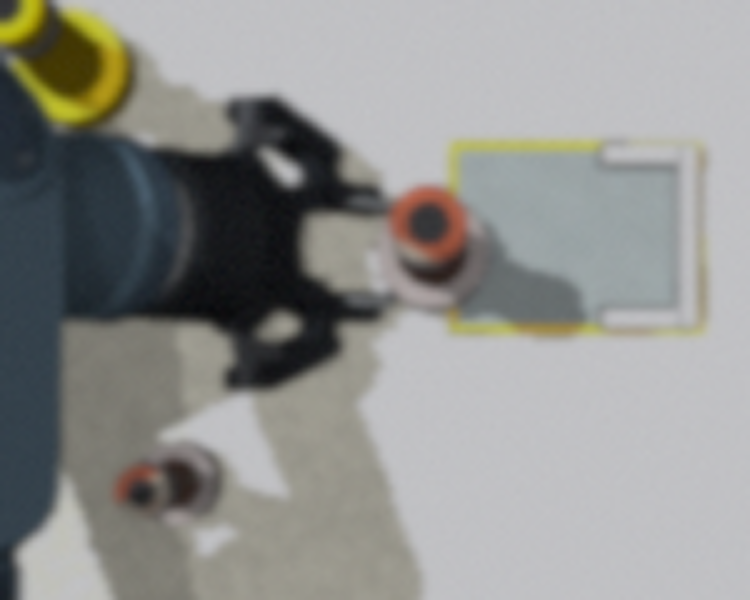

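View pics/side6r.png

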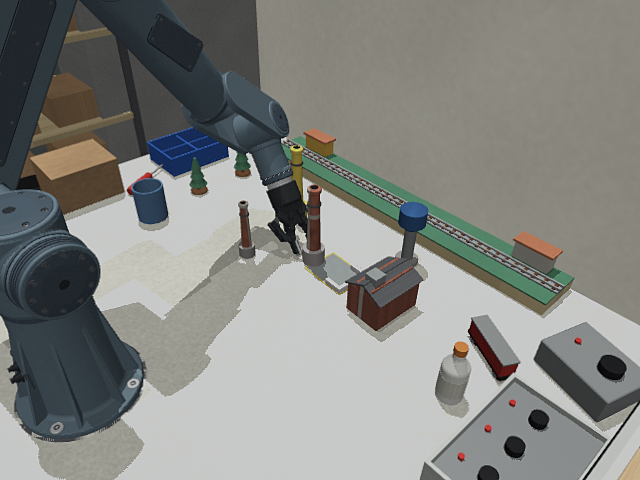

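View pics/top6r.png

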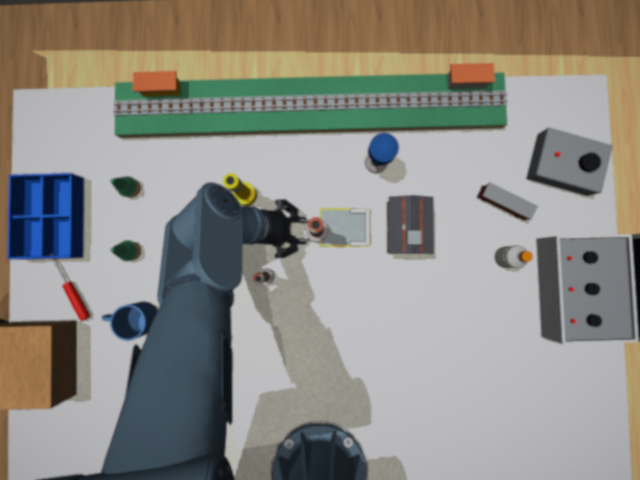

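```bash
python3 - <<'E'
from h import *
def tri(a,b):
    (o1,d1),(o2,d2)=ray("top",*a),ray("side",*b); t=np.linalg.lstsq(np.c_[d1,-d2],o2-o1,rcond=None)[0]; p=o1+t[0]*d1;q=o2+t[1]*d2; return ((p+q)/2).round(3),np.linalg.norm(p-q).round(4)
print("tip",tri((220,186),(289,127)))
print("disc",tri((212,196),(277,112)))
print("ring silver",tri((256,226),(282,185)))
s=read_state(); Rm=R.from_euler('xyz',s['eef_rot']).as_matrix(); 
for L in (.15,.2,.25,.3,.35,.4):
    p=s['tool_pos']-L*Rm[:,2]; print(L,p.round(3),proj("top",[p])[0].round(0),proj("side",[p])[0].round(0))
print("yellow crown",proj("top",[[.661,.158,.205]]),proj("side",[[.661,.158,.205]]))
E
python3 -c "
import cv2
a=cv2.imread('pics/side6r.png')[60:220,200:360];b=cv2.imread('pics/top6r.png')[160:300,150:290]
cv2.imwrite('pics/z6.png',cv2.hconcat([cv2.resize(a,(400,400),interpolation=2),cv2.resize(b,(400,400),interpolation=2)]))"
```

```text
tip (array([0.644, 0.168, 0.26 ]), np.float64(0.0051))
disc (array([0.617, 0.174, 0.303]), np.float64(0.0008))
ring silver (array([0.576, 0.115, 0.15 ]), np.float64(0.0058))
0.15 [0.574 0.103 0.133] [264. 226.] [284. 193.]
0.2 [0.575 0.132 0.174] [247. 224.] [276. 174.]
0.25 [0.576 0.161 0.215] [230. 223.] [268. 154.]
0.3 [0.577 0.189 0.256] [210. 221.] [260. 134.]
0.35 [0.578 0.218 0.296] [189. 219.] [252. 113.]
0.4 [0.579 0.247 0.337] [166. 216.] [244.  93.]
yellow crown [[231.30871866 181.05809796]] [[296.13390968 147.12277765]]
```

View pics/z6.png

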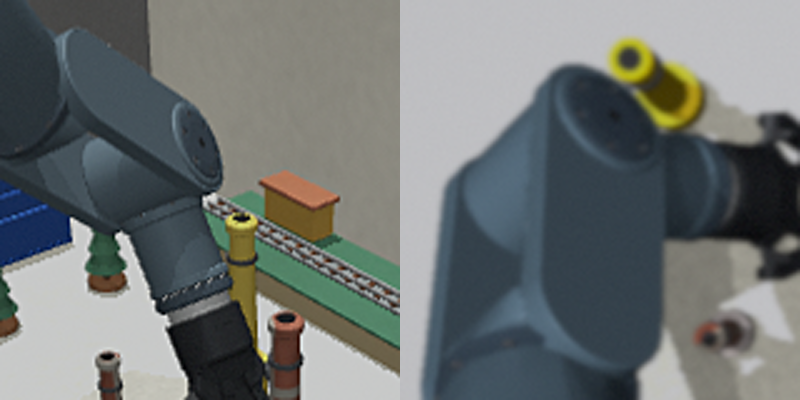

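```bash
python3 - <<'E'
from h import *
for px in ((286,137),(288,132),(280,138)):
  o,d=ray("side",*px)
  for x in (.6,.62,.64): print(px,(o+d*(x-o[0])/d[0]).round(3))
# foot fits from raw image 6: seat frame predicted offset TCP->chimney
print(proj("top",[[.5712,-.011,0],[.5712,-.011,.04]]),proj("side",[[.5712,-.011,0]]))
E
python3 -m inch '[{"x":0.002,"y":-0.005,"z":0,"ax":0,"ay":0,"az":0},{"x":0.004,"y":-0.01,"z":0,"ax":0,"ay":0,"az":0},{"x":0.006,"y":-0.015,"z":0,"ax":0,"ay":0,"az":0},{"x":0.008,"y":-0.02,"z":0,"ax":0,"ay":0,"az":0},{"x":0.01,"y":-0.025,"z":0,"ax":0,"ay":0,"az":0},{"x":0.012,"y":-0.03,"z":0,"ax":0,"ay":0,"az":0},{"x":0.014,"y":-0.036,"z":0,"ax":0,"ay":0,"az":0},{"x":0.016,"y":-0.042,"z":0,"ax":0,"ay":0,"az":0}]'
python3 - <<'E'
from h import *
to([.578,-.071,.01],target(np.radians(35)))
n="top"
i=viewer.get_image(n)[:,:,::-1]; cv2.imwrite(f"pics/{n}7r.png",i); cv2.imwrite(f"pics/{n}7.png",cv2.resize(i[180:270,270:382],(750,600),interpolation=cv2.INTER_CUBIC))
n="side"
i=viewer.get_image(n)[:,:,::-1]; cv2.imwrite(f"pics/{n}7r.png",i); cv2.imwrite(f"pics/{n}7.png",cv2.resize(i[80:320,220:440],(550,600),interpolation=cv2.INTER_CUBIC))
E
```

```text
(286, 137) [0.6   0.121 0.265]
(286, 137) [0.62  0.146 0.249]
(286, 137) [0.64  0.171 0.234]
(288, 132) [0.6   0.114 0.28 ]
(288, 132) [0.62  0.138 0.265]
(288, 132) [0.64  0.163 0.25 ]
(280, 138) [0.6   0.144 0.254]
(280, 138) [0.62  0.169 0.238]
(280, 138) [0.64  0.194 0.223]
[[316.85029417 230.34187618]
 [316.72914687 229.17207293]] [[314.08393712 259.43940329]]
time: 9.28
tool_pos: [0.5777, 0.0009, 0.0097]
eef_rot: [2.531, 0.003, -0.027]
ft_force: [-0.1, 1.9, 0.7]
width: 0.452
t 9.2833 shift [ 0.0008 -0.1796  0.0008] turn [-0.0002 -0.0018 -0.0029] pos [0.5777 0.0009 0.0097] w 0.45215445319969155 F [-0.13  1.95  0.66] q [ 0.11  0.63  1.63 -0.69  1.09  0.54]
```

View pics/side7.png

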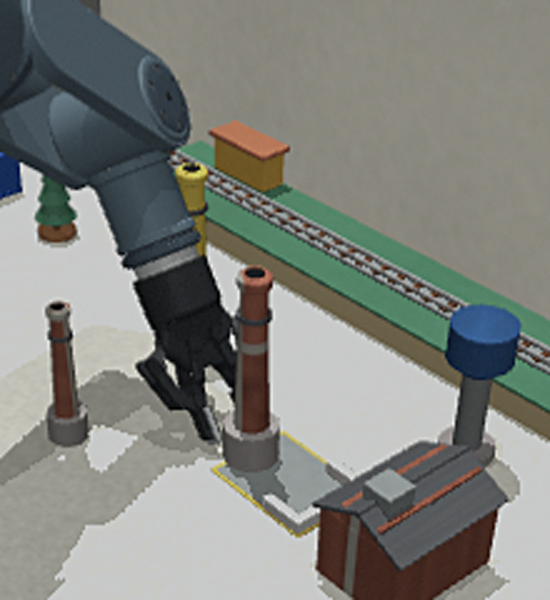

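View pics/top7.png

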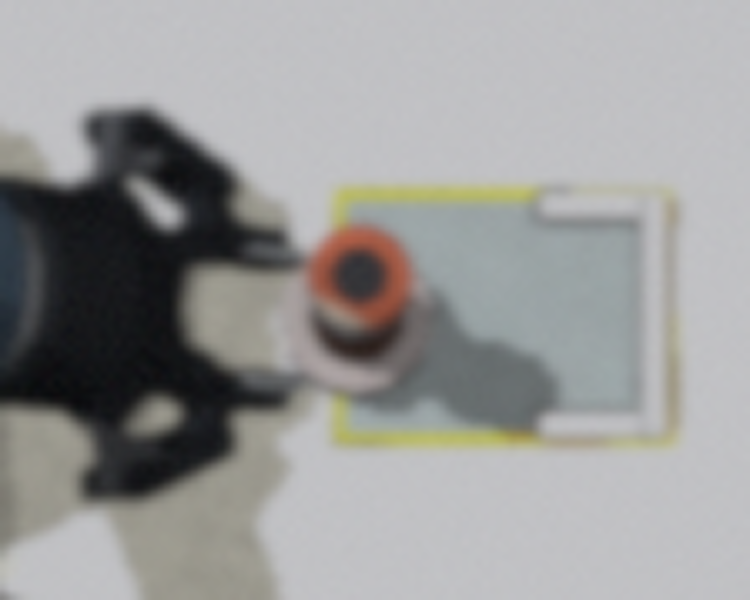

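Run:
```python
from h import *
from scipy.optimize import least_squares
im=cv2.imread('pics/top7r.png'); g=cv2.cvtColor(im,cv2.COLOR_BGR2GRAY).astype(float)
p=onz("top",323.0,227.3,.04);print("top",p)
# side: bottom rim
i=cv2.imread('pics/side7r.png');h=cv2.cvtColor(i,cv2.COLOR_BGR2GRAY)
np.set_printoptions(linewidth=220,threshold=100000)
print(h[252:274,304:336])
print(g[232:244,310:338].astype(int))
```

```text
top [ 0.57525789 -0.02591521  0.04      ]
[[ 53 118 152  79 120  43 139 179 174 174 167 152  82  42  45  48  51  46  44  38  53  70 113 111 122 174 134  92 203 193 198 203]
 [ 35  91 152 141 103  52  75 120 171 176 175 176 109 108  94  78  77  77  72 114 114 111 114 111 107 142  75  82 179 170 185 195]
 [ 29  53 123 153  94  58  61  72  95 146 180 180 112 113 114 113 115 115 114 118 116 115 115 112 101  83  56  73 159 151 156 184]
 [ 27  46  85 149  89  57  67  73  69  87 102 126 163 119 113 116 115 119 119 116 117 113  85  81  78  69  62  72 157 152 148 156]
 [ 80  77  74  94 124  59  68  75  77  75  74  81 104  84  84  86  99 103  88  88  88  87  75  75  73  71  62 102 158 151 149 146]
 [ 78  86 117  95 170  62  65  76  78  77  78  80  79  79  80  83  86  88  84  83  82  81  79  78  75  69  61 103 156 152 149 149]
 [128 127 160 152 170  59  63  77  79  79  79  80  81  84  85  85  85  87  86  85  82  82  79  78  76  71  61 105 159 153 151 152]
 [131 126 127 213 223  75  62  75  78  79  79  82  82  84  85  84  85  87  85  82  83  80  80  80  77  69  60 104 160 156 153 154]
 [126 122 
[... 2505 characters left out ...]
 106 107]
 [ 72  74  83 100 118 133 142 146 146 139 136 138 140 138 131 122 115 108 102 102 102 107 109 111 111 110 107 108]
 [ 46  55  74 106 133 146 156 166 169 158 145 136 124 115 106 102 101 102 104 106 107 111 119 124 123 119 113 107]
 [ 51  60  86 119 141 153 164 177 182 176 166 155 141 127 120 116 108 109 110 109 113 122 138 146 147 137 124 111]
 [ 94 102 116 136 149 159 171 183 187 183 174 167 160 152 149 139 129 126 126 126 130 140 152 160 158 152 138 123]
 [136 139 144 152 160 168 178 186 189 183 176 172 168 164 162 157 153 149 149 150 150 156 161 163 164 159 152 141]
 [155 156 157 164 174 181 187 191 188 181 174 172 169 166 166 165 164 163 162 161 162 162 163 165 165 164 160 155]]
```

Run:
```python
from h import *
from scipy.optimize import least_squares
pts=[(308.9,261),(309.4,263),(310,264.2),(311,265.4),(312.5,266.6),(315,267.6),(317,268.2),(320,268.5),(322.5,268.2),(325,267.5),(327,267),(328.5,266.3),(329.5,265.3),(330.3,264)]
P=np.array([onz("side",u,v,0)[:2] for u,v in pts])
s=least_squares(lambda c:np.hypot(*(P-c).T)-.027,[.577,-.03]);print("side foot",s.x,(s.fun*1e3).round(1))
seat=np.array([.5776,-.1015]);xd=np.array([-.032,-.9995]);yl=np.array([.9995,-.032])
for c in (s.x,np.array([.5753,-.0259])): print((c-seat)@xd,(c-seat)@yl)
# kerb in side view: near side wall inner top edge etc.
```

```text
side foot [ 0.57740748 -0.02555118] [-0.1 -0.4 -0.2  0.   0.4  0.   0.3  0.3 -0.3 -0.8  0.1  0.5  0.1 -0.4]
-0.07590468802340813 -0.0026227859878932016
-0.0754886 -0.004718049999999969
```

```bash
python3 -m inch '[{"x":0.001,"y":-0.006,"z":0,"ax":0,"ay":0,"az":0},{"x":0.002,"y":-0.012,"z":0,"ax":0,"ay":0,"az":0},{"x":0.003,"y":-0.018,"z":0,"ax":0,"ay":0,"az":0},{"x":0.004,"y":-0.024,"z":0,"ax":0,"ay":0,"az":0},{"x":0.005,"y":-0.03,"z":0,"ax":0,"ay":0,"az":0},{"x":0.005,"y":-0.036,"z":0,"ax":0,"ay":0,"az":0},{"x":0.005,"y":-0.042,"z":0,"ax":0,"ay":0,"az":0},{"x":0.005,"y":-0.048,"z":0,"ax":0,"ay":0,"az":0}]'
python3 -m inch '[{"x":0,"y":-0.006,"z":0,"ax":0,"ay":0,"az":0},{"x":0,"y":-0.012,"z":0,"ax":0,"ay":0,"az":0},{"x":0,"y":-0.018,"z":0,"ax":0,"ay":0,"az":0},{"x":-0.001,"y":-0.024,"z":0,"ax":0,"ay":0,"az":0},{"x":-0.001,"y":-0.03,"z":0,"ax":0,"ay":0,"az":0},{"x":-0.001,"y":-0.036,"z":0,"ax":0,"ay":0,"az":0},{"x":-0.001,"y":-0.042,"z":0,"ax":0,"ay":0,"az":0},{"x":-0.001,"y":-0.048,"z":0,"ax":0,"ay":0,"az":0}]'
python3 - <<'E'
from h import *
to([.578,-.0746,.01],target(np.radians(35)))
n="top"
i=viewer.get_image(n)[:,:,::-1]; cv2.imwrite(f"pics/{n}8r.png",i); cv2.imwrite(f"pics/{n}8.png",cv2.resize(i[180:270,270:382],(750,600),interpolation=cv2.INTER_CUBIC))
n="side"
i=viewer.get_image(n)[:,:,::-1]; cv2.imwrite(f"pics/{n}8r.png",i); cv2.imwrite(f"pics/{n}8.png",cv2.resize(i[80:320,220:440],(550,600),interpolation=cv2.INTER_CUBIC))
E
```

```text
time: 10.05
tool_pos: [0.5796, -0.0184, 0.0097]
eef_rot: [2.531, 0.003, -0.028]
ft_force: [0.7, 2.1, 0.4]
width: 0.451
time: 10.72
tool_pos: [0.5791, -0.0376, 0.0097]
eef_rot: [2.531, 0.003, -0.028]
ft_force: [-0.4, 2.4, 1.0]
width: 0.45
t 10.7167 shift [-0.0028 -0.0926  0.0008] turn [-0.0003 -0.0018 -0.0028] pos [ 0.5791 -0.0376  0.0097] w 0.4496694815347799 F [-0.41  2.37  0.98] q [ 0.05  0.62  1.66 -0.72  1.05  0.5 ]
```

View pics/side8.png

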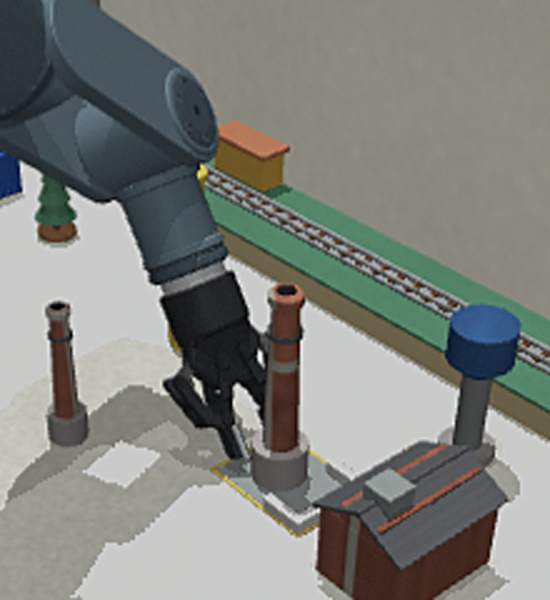

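View pics/top8.png

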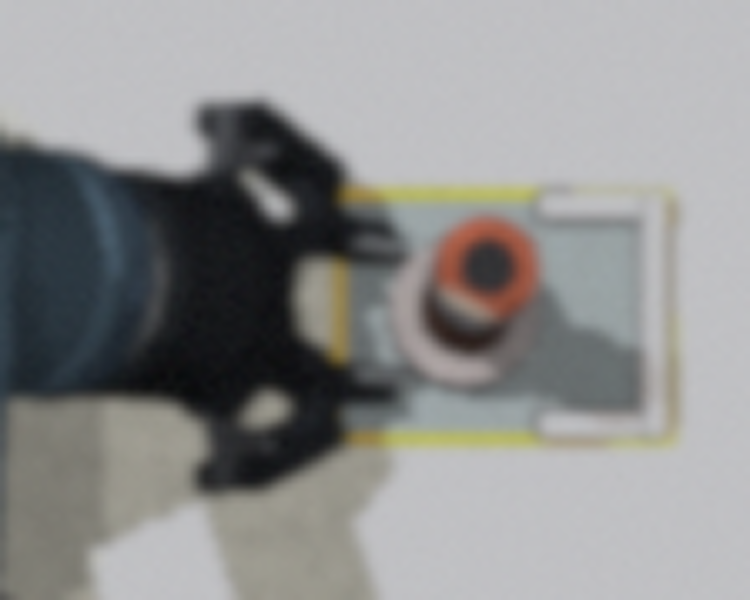

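```bash
python3 -m inch '[{"x":0,"y":-0.006,"z":0,"ax":0,"ay":0,"az":0},{"x":0,"y":-0.012,"z":0,"ax":0,"ay":0,"az":0},{"x":0,"y":-0.018,"z":0,"ax":0,"ay":0,"az":0},{"x":-0.001,"y":-0.024,"z":0,"ax":0,"ay":0,"az":0},{"x":-0.001,"y":-0.03,"z":0,"ax":0,"ay":0,"az":0},{"x":-0.001,"y":-0.036,"z":0,"ax":0,"ay":0,"az":0},{"x":-0.002,"y":-0.042,"z":0,"ax":0,"ay":0,"az":0},{"x":-0.002,"y":-0.048,"z":0,"ax":0,"ay":0,"az":0}]'
python3 -m inch '[{"x":0,"y":-0.005,"z":0,"ax":0,"ay":0,"az":0},{"x":0,"y":-0.01,"z":0,"ax":0,"ay":0,"az":0},{"x":0,"y":-0.015,"z":0,"ax":0,"ay":0,"az":0},{"x":-0.001,"y":-0.02,"z":0,"ax":0,"ay":0,"az":0},{"x":-0.001,"y":-0.024,"z":0,"ax":0,"ay":0,"az":0},{"x":-0.001,"y":-0.028,"z":0,"ax":0,"ay":0,"az":0},{"x":-0.001,"y":-0.031,"z":0,"ax":0,"ay":0,"az":0},{"x":-0.001,"y":-0.033,"z":0,"ax":0,"ay":0,"az":0}]'
python3 - <<'E'
from h import *
to([.578,-.0746,.01],target(np.radians(35)))
n="top"
i=viewer.get_image(n)[:,:,::-1]; cv2.imwrite(f"pics/{n}9r.png",i); cv2.imwrite(f"pics/{n}9.png",cv2.resize(i[180:270,270:382],(750,600),interpolation=cv2.INTER_CUBIC))
E
```

```text
time: 11.48
tool_pos: [0.5783, -0.0568, 0.0097]
eef_rot: [2.531, 0.003, -0.028]
ft_force: [0.6, 1.8, 0.2]
width: 0.448
time: 12.15
tool_pos: [0.5779, -0.0699, 0.0097]
eef_rot: [2.531, 0.003, -0.028]
ft_force: [-0.2, 1.7, -0.2]
width: 0.449
t 12.15 shift [ 0.0003 -0.0117  0.0008] turn [-0.0002 -0.0019 -0.0028] pos [ 0.5779 -0.0699  0.0097] w 0.4492528387709378 F [-0.23  1.75 -0.22] q [-0.01  0.61  1.68 -0.74  1.02  0.47]
```

View pics/top9.png

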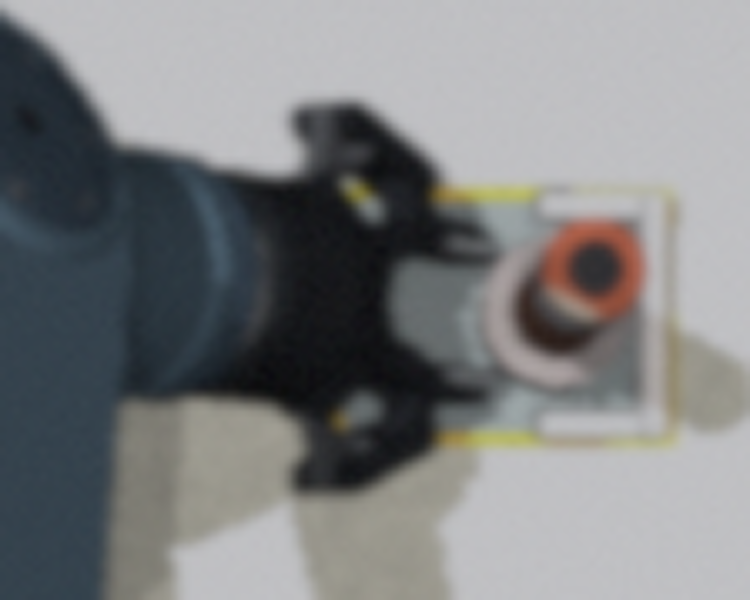

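It is inside the kerb, about 5 mm short of the back wall. I'll creep forward and watch the force.

```bash
python3 -m inch '[{"x":0,"y":-0.002,"z":0,"ax":0,"ay":0,"az":0},{"x":0,"y":-0.004,"z":0,"ax":0,"ay":0,"az":0},{"x":0,"y":-0.006,"z":0,"ax":0,"ay":0,"az":0},{"x":0,"y":-0.008,"z":0,"ax":0,"ay":0,"az":0}]'
python3 -m inch '[{"x":0,"y":-0.0015,"z":0,"ax":0,"ay":0,"az":0},{"x":0,"y":-0.003,"z":0,"ax":0,"ay":0,"az":0}]'
python3 -m inch '[{"x":0,"y":-0.0015,"z":0,"ax":0,"ay":0,"az":0},{"x":0,"y":-0.003,"z":0,"ax":0,"ay":0,"az":0}]'
```

```text
time: 12.53
tool_pos: [0.578, -0.073, 0.0097]
eef_rot: [2.531, 0.003, -0.027]
ft_force: [-0.1, 1.4, 0.8]
width: 0.448
time: 12.7
tool_pos: [0.5779, -0.0742, 0.0097]
eef_rot: [2.531, 0.003, -0.028]
ft_force: [0.0, 1.0, 0.8]
width: 0.451
time: 12.87
tool_pos: [0.578, -0.0753, 0.0097]
eef_rot: [2.531, 0.003, -0.028]
ft_force: [0.8, 3.4, 0.3]
width: 0.443
```

```bash
python3 -m inch '[{"x":0,"y":-0.001,"z":0,"ax":0,"ay":0,"az":0},{"x":0,"y":-0.001,"z":0,"ax":0,"ay":0,"az":0}]'
python3 - <<'E'
from h import *
n="top"
i=viewer.get_image(n)[:,:,::-1]; cv2.imwrite(f"pics/{n}10r.png",i); cv2.imwrite(f"pics/{n}10.png",cv2.resize(i[180:270,270:382],(750,600),interpolation=cv2.INTER_CUBIC))
n="side"
i=viewer.get_image(n)[:,:,::-1]; cv2.imwrite(f"pics/{n}10r.png",i); cv2.imwrite(f"pics/{n}10.png",cv2.resize(i[80:320,220:440],(550,600),interpolation=cv2.INTER_CUBIC))
E
```

```text
time: 13.03
tool_pos: [0.578, -0.0755, 0.0097]
eef_rot: [2.532, 0.003, -0.028]
ft_force: [0.4, 4.2, 0.6]
width: 0.447
```

View pics/top10.png

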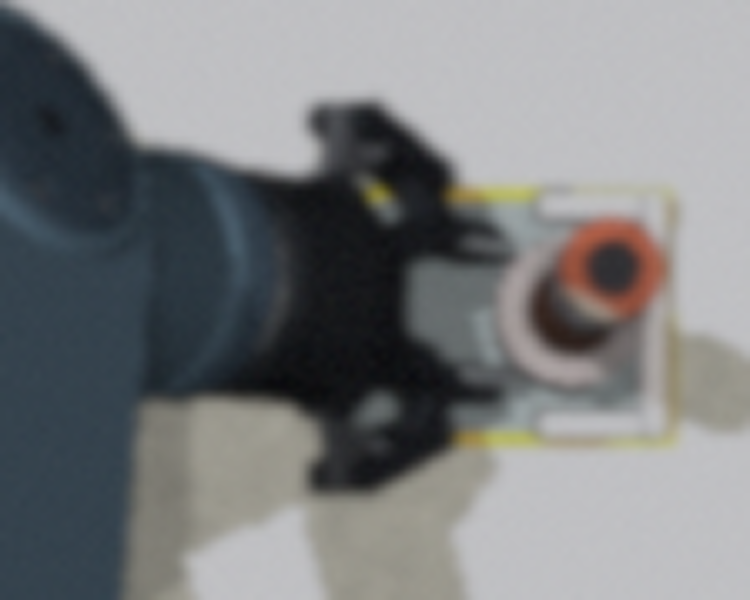

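View pics/side10.png

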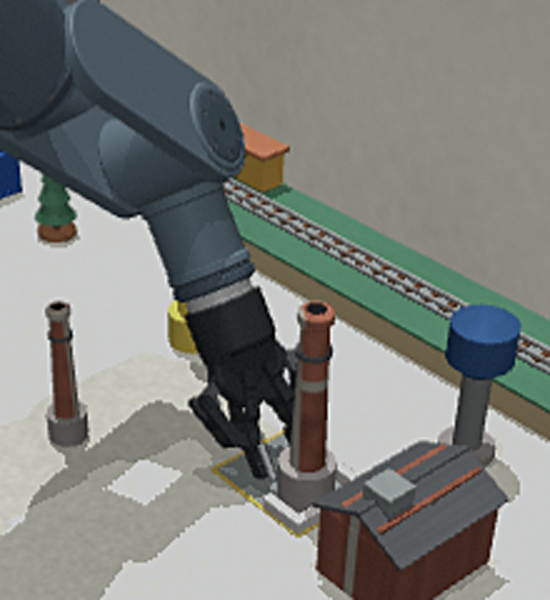

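```bash
python3 -m inch '[{"x":0,"y":-0.001,"z":0,"ax":0,"ay":0,"az":0},{"x":0,"y":-0.001,"z":0,"ax":0,"ay":0,"az":0}]'
python3 -m inch '[{"x":0,"y":-0.001,"z":0,"ax":0,"ay":0,"az":0},{"x":0,"y":-0.001,"z":0,"ax":0,"ay":0,"az":0}]'
```

```text
time: 13.3
tool_pos: [0.578, -0.0757, 0.0096]
eef_rot: [2.532, 0.002, -0.027]
ft_force: [-0.3, 7.3, 1.1]
width: 0.453
time: 13.47
tool_pos: [0.5781, -0.0758, 0.0096]
eef_rot: [2.532, 0.002, -0.027]
ft_force: [0.1, 6.7, 1.8]
width: 0.451
```

Force has risen to 7 N with almost no motion, so the foot is against the back wall. I'll back straight off slowly.

```bash
python3 -m inch '[{"x":0,"y":0.003,"z":0,"ax":0,"ay":0,"az":0},{"x":0,"y":0.008,"z":0,"ax":0,"ay":0,"az":0},{"x":0,"y":0.015,"z":0,"ax":0,"ay":0,"az":0},{"x":0.001,"y":0.025,"z":0,"ax":0,"ay":0,"az":0},{"x":0.001,"y":0.04,"z":0,"ax":0,"ay":0,"az":0},{"x":0.002,"y":0.06,"z":0,"ax":0,"ay":0,"az":0},{"x":0.003,"y":0.08,"z":0,"ax":0,"ay":0,"az":0},{"x":0.003,"y":0.1,"z":0,"ax":0,"ay":0,"az":0}]'
python3 -m inch '[{"x":0,"y":0.02,"z":0.01,"ax":0,"ay":0,"az":0},{"x":0,"y":0.04,"z":0.04,"ax":0,"ay":0,"az":0},{"x":0,"y":0.04,"z":0.1,"ax":0,"ay":0,"az":0},{"x":0,"y":0.04,"z":0.18,"ax":0,"ay":0,"az":0},{"x":0,"y":0.04,"z":0.26,"ax":0,"ay":0,"az":0},{"x":0,"y":0.04,"z":0.34,"ax":0,"ay":0,"az":0},{"x":0,"y":0.04,"z":0.42,"ax":0,"ay":0,"az":0},{"x":0,"y":0.04,"z":0.5,"ax":0,"ay":0,"az":0}]'
python3 - <<'E'
from h import *
for n in ("side","top"):
  i=viewer.get_image(n)[:,:,::-1]; cv2.imwrite(f"pics/{n}11r.png",i)
E
```

```text
time: 14.13
tool_pos: [0.5793, -0.0356, 0.0097]
eef_rot: [2.531, 0.003, -0.027]
ft_force: [0.0, -0.4, 0.2]
width: 0.45
time: 14.8
tool_pos: [0.5789, -0.0198, 0.2125]
eef_rot: [2.532, 0.002, -0.027]
ft_force: [0.9, 0.0, 0.5]
width: 0.452
```

View pics/side11r.png

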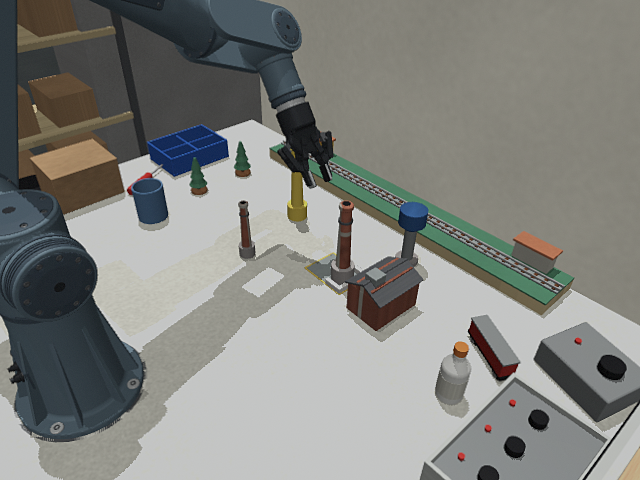

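View pics/top11r.png

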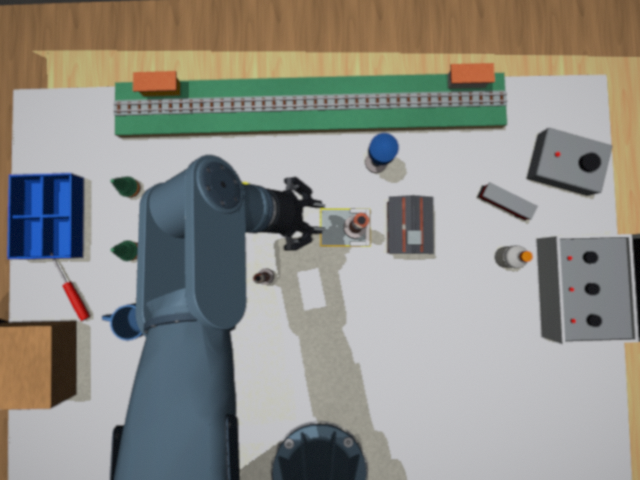

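Run:
```python
from h import *
a0=cv2.imread('pics/side0.png');a=cv2.imread('pics/side11r.png');t0=cv2.imread('pics/top0.png');t=cv2.imread('pics/top11r.png')
def d(x,y,u0,u1,v0,v1): return cv2.absdiff(x,y)[v0:v1,u0:u1].max(2).mean().round(2)
print("side: yellowfoot",d(a0,a,286,310,200,222),"small",d(a0,a,237,257,199,240),"tower",d(a0,a,398,430,200,255),"trees",d(a0,a,188,252,140,195),"mug",d(a0,a,130,170,178,222),"wagon+glue",d(a0,a,430,520,315,405))
print("top: tower",d(t0,t,362,400,130,175),"wagon",d(t0,t,475,540,180,270),"small",d(t0,t,252,272,265,287),"trees",d(t0,t,108,138,175,200))
print("exp foot (side)",proj("side",[[.5776,-.1015,0],[.5776,-.1015,.205]]).round(1).tolist(),"top",proj("top",[[.5776,-.1015,0],[.5776,-.1015,.04],[.5776,-.1015,.205]]).round(1).tolist())
z=np.hstack([cv2.resize(t[195:255,310:380],(400,343),interpolation=2),cv2.resize(a[190:295,305:427],(398,343),interpolation=2)]);cv2.imwrite('pics/f.png',z)
```

```text
side: yellowfoot 7.53 small 8.79 tower 5.59 trees 6.29 mug 5.43 wagon+glue 6.84
top: tower 26.05 wagon 30.55 small 22.44 trees 21.28
exp foot (side) [[342.1, 276.7], [346.6, 202.5]] top [[353.7, 226.8], [355.0, 225.5], [361.1, 219.0]]
```

View pics/f.png

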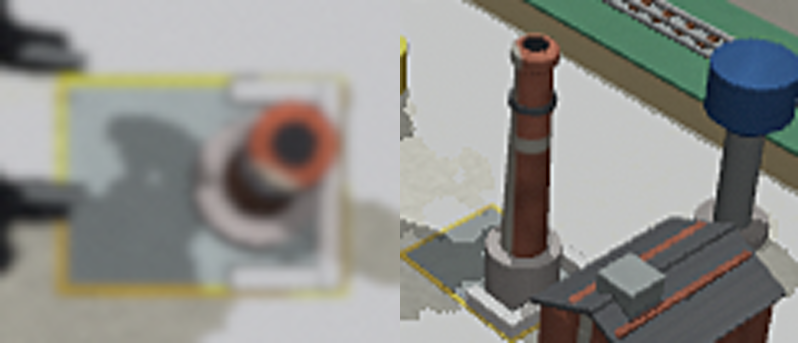

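```bash
python3 -m inch '[{"x":0,"y":0,"z":0,"ax":0,"ay":0,"az":0},{"x":0,"y":0,"z":0,"ax":0,"ay":0,"az":0},{"x":0,"y":0,"z":0,"ax":0,"ay":0,"az":0},{"x":0,"y":0,"z":0,"ax":0,"ay":0,"az":0}]'
python3 -c "
from cell import arm
print(arm.hand_in())"
```

```text
time: 15.23
tool_pos: [0.5782, -0.0205, 0.2081]
eef_rot: [2.531, 0.006, -0.028]
ft_force: [-1.1, 0.7, 0.3]
width: 0.451
the job is handed in; nothing more can be done
None
```

The larger brick chimney is standing inside the kerb with its foot against the back wall, and I handed the job in at 15.2 s. I pushed it low on its foot with the two part-open fingertips as a fork, the tool tilted 35°, so nothing was gripped or lifted. It took 1–3 N to slide and looked upright in every picture.

- **Against the wall:** at the end the push force rose to about 7 N with almost no further movement. The arm then backed off and lifted clear.
- **Final position:** the last pictures show the chimney upright. Its crown was about 1.7 px (roughly 4 mm at that height) from where it was predicted, about the size of the measuring error.
- **Other objects:** by eye, the water tower and the other objects I could see had not moved. The arm partly hid the yellow chimney in the last pictures, and the mug in the top view. A pixel comparison with the first pictures didn't settle it: the differences were small in the side view, but the top view showed larger ones (21–31 grey levels) everywhere I compared. I put that down to a brightness change and did not test it further.

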